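# Load the coin-capsule marking jig and lock its guard

## Task

Clear the small carton off the marking jig's guard into the red tote beside the jig, then draw back the guard's safety catch and swing the guard wide open. Slide every coin capsule across the plate, never carrying one more than about 2 cm above it, until each has dropped flat into a pocket of its own; then shut the guard fully and push the catch fully home over it. Leave the other things on the bench where they are.

Things in the scene. Friction and masses are not known exactly. Their poses are not given: they have to be found in the camera images.
- jig: Fixed jig: aluminium plate 270 (x) x 260 (y) mm, top 30 mm above its origin (centre of the underside, on the table). The -x half, the apron, faces the robot; its dark rim is 5 mm high, inner faces at x -131, y +-124 mm. The rest (x above -5) has the pockets, grey walls 14 mm high at y +-124 to 130 and x 129 to 135. A blue block 52 mm high at x -5 to 45, y -130 to -196 carries the catch.
- pocket0 (a point): Pocket 0: centre of its mouth, level with the plate's top; a round recess 49 mm across and 5 mm deep with a slightly bevelled mouth. The four pockets lie in a row along the jig's y, 60 mm apart (jig x = 30 mm, y = -90 mm). Any capsule may go in any pocket.
- pocket1 (a point): Pocket 1: centre of its mouth, level with the plate's top; a round recess 49 mm across and 5 mm deep with a slightly bevelled mouth. The four pockets lie in a row along the jig's y, 60 mm apart (jig x = 30 mm, y = -30 mm). Any capsule may go in any pocket.
- pocket2 (a point): Pocket 2: centre of its mouth, level with the plate's top; a round recess 49 mm across and 5 mm deep with a slightly bevelled mouth. The four pockets lie in a row along the jig's y, 60 mm apart (jig x = 30 mm, y = 30 mm). Any capsule may go in any pocket.
- pocket3 (a point): Pocket 3: centre of its mouth, level with the plate's top; a round recess 49 mm across and 5 mm deep with a slightly bevelled mouth. The four pockets lie in a row along the jig's y, 60 mm apart (jig x = 30 mm, y = 90 mm). Any capsule may go in any pocket.
- guard (a joint): Guard's hinge angle, rad: 0 shut, 1.75 at its stop wide open. Stiff friction hinge: stays where it is left; about 6 N at the handle moves it. A clear panel in a yellow frame, 135 x 256 x 8 mm; shut, it lies level over jig x -5 to 130 mm, its underside 14 mm and its top 22 mm above the plate.
- guard_handle (a point): Centre of the guard's T-handle: a black round bar 16 mm thick and 36 mm long, lying parallel to the hinge (jig y), on a thin stem; bar centre 36 mm above the guard's top face and 20 mm in from its front edge. It can be gripped by its two flat ends from above (36 mm wide), where it turns freely in the grip as the guard swings.
- guard_hinge (a point): Middle of the hinge axis, at the back of the jig (jig x = 130 mm, 48 mm above the table); the axis runs along the jig's y. From here the handle lies 115 mm towards jig -x and 40 mm up when shut; opening lifts it up and over towards +x.
- catch (a joint): Travel of the safety catch in m: 0 fully home (a steel tongue reaches 18 mm over the guard's side edge and stops it lifting), 0.028 fully drawn back. It slides along the jig's -y to release, about 2 N, and stays where left. Drawn back 22 mm or more it is clear; pushed home while the guard is up, it keeps the guard from shutting.
- catch_knob (a point): Gripping point on the catch's upright red knob, 16 mm in diameter and 36 mm tall; the point lies on its axis 14 mm below its top and 22 mm above the steel bolt it stands on (83 mm above the table).
- coin0: Coin capsule (two to four of these are present): a flat blue plastic disc 46 mm across and 10 mm thick with a brass coin in its top; origin at the centre of its underside. About 40 g. Starts loose on the jig's apron. Seated in a pocket it stands 5 mm proud of the plate.
- coin1: Coin capsule (two to four of these are present): a flat blue plastic disc 46 mm across and 10 mm thick with a brass coin in its top; origin at the centre of its underside. About 40 g. Starts loose on the jig's apron. Seated in a pocket it stands 5 mm proud of the plate.
- coin2: Coin capsule (two to four of these are present): a flat blue plastic disc 46 mm across and 10 mm thick with a brass coin in its top; origin at the centre of its underside. About 40 g. Starts loose on the jig's apron. Seated in a pocket it stands 5 mm proud of the plate.
- coin3: Coin capsule (two to four of these are present): a flat blue plastic disc 46 mm across and 10 mm thick with a brass coin in its top; origin at the centre of its underside. About 40 g. Starts loose on the jig's apron. Seated in a pocket it stands 5 mm proud of the plate.
- carton: Small brown carton 50 (x) x 70 (y) x 40 (z) mm with a white band, about 90 g, origin at the centre of its underside; starts lying on top of the shut guard on the jig's +y side of the handle.
- tote: Red open tote, 170 (x) x 130 (y) x 70 mm high, walls and floor 4 mm, fixed to the bench, origin at the centre of its underside; stands left or right of the jig, the place opposite being taken by a grey box of the same size.
- kit_box: Grey open box of the same size with cards in it, fixed: not for the carton.
- tape_roll: Yellow tape roll, 96 mm across, 45 mm high; leave alone.
- spray: White spray bottle, 60 mm across, 150 mm high, origin under its base; leave alone.
- stamp: Dark wooden hand stamp, 36 mm across, 66 mm high; leave alone.
- parcel: Brown parcel 70 x 140 x 50 mm beyond the jig; leave alone.
- parcel_small: White parcel 70 x 80 x 35 mm beyond the jig; leave alone.
- marker: Black marker 16 x 130 x 14 mm lying near the jig; leave alone.

How it is judged:
By the outcome, as a careful person would: the job done as asked, in the order asked, and still so for the second after the job is handed in, with the robot touching nothing.
Of coin0, coin1, coin2, coin3 only 2 to 4 are there at a start; the rules pass over those that are not, and their reading is None.
At some moment in a run one of coin0, coin1, coin2, coin3 may be knocked a few centimetres aside while the robot is not near it.
Once in a run the grip may slacken for a moment while it holds something.
It also fails if it takes over 208 s, if anything falls off the work surface, if the arm or the gripper's body presses on something with over 40 N, if the wrist force passes 120 N, or if a joint passes its speed limit or range.

## Robot

A 6-joint arm with a two-finger parallel gripper is mounted at the origin on the work surface. World frame = base frame: x ahead of the robot, y to its left, z up, the work surface at z = 0. Lengths are in mm, angles in degrees, forces in N, time in s.
With the tool pointing down it reaches from about 350 to 850 mm from the base axis. Payload 8.1 kg.
Tool frame: the origin (TCP) lies at the very end of the fingers, on their centre line; the grasp point (between the pads) lies r.tcp_to_grasp behind it (r.tcp_to_grasp is the distance from the TCP to the grasp point, in mm); z points along the fingers, y is the line along which they close (so a half turn about z gives the same grasp; the last joint's range is limited). The gripper opens to 85 mm and grips with 20 to 120 N. Pads are 22 mm wide; open, the fingers measure 114 mm over their backs; the gripper's body (76 mm by 85 mm) begins 54 mm behind the grasp point. The pads swing forward as they close: fully open they stand 13 mm farther back than shut.
Start: joints at [-78.919, 7.471, 85.268, -0, 87.261, -4.893], TCP at [165.142, -576.831, 231.292] pointing down, gripper open.
Joint ranges: [-169.43, 169.43], [-51.17, 129.36], [1.28, 143.12], [-76.62, 256.62], [0, 156.53], [-152.29, 152.29]. Speed limits (degrees/s): [136.94, 136.94, 159.86, 180, 180, 180].

## Interface

Orientations are given as [roll, pitch, yaw] about the fixed x, y, z axes, in that order (R = Rz(yaw) Ry(pitch) Rx(roll)).
In Python, from bench import r gives the robot as it stands.
- The arm moves only by the shell command python3 -m handwheel 'ROWS' [OPENING] [FORCE]. ROWS is JSON, a list of rows, each a list of 4 numbers: the shift along the tool's x, y, z in m, then the turn about the tool's z in degrees. A call has 1 to 10 rows; each row shifts and turns the commanded pose from where the row before left it, along the tool's axes as they then stand; what a row does not reach is not made up. A row lasts 1/10 s, in which the tool goes at most 50 mm and 8.59 degrees, less where a joint would pass 70% of its speed; a pose out of reach is approached as far as the arm can. A call is refused whole if a number of a shift passes 0.05 or a number of a turn 8.59, either way. A call with a gripper value outside its range is refused whole. OPENING is the finger opening in m, from 0 to 0.0854, set as the call begins (- or left out, the last holds). The fingers move at their own pace and stop on an object; FORCE is the grip in N (left out, the last holds). Time passes only in rows, so rows that do not move let the fingers close. It gives the time, the measured TCP pose, the force, the opening and the grip force at its end, in the units of the state.
- r.sense(): the state, without advancing time (a new reading comes with each control period).
- r.snapshot(name): name is "scene" or "top" or "wrist"; returns the picture (420x560x3 uint8, red, green, blue); there is no depth.
- r.camera_params(name): a dict with "fx", "fy", "cx", "cy" (pixels), "D" ([k1, k2, p1, p2, k3] as OpenCV has them; the pictures are not rectified), "R" (3x3) and "t" (3): a world point X has camera coordinates R X + t; the wrist camera has in their place "mount" (4x4, takes a point from camera to tool coordinates, whose origin is the TCP and whose axes are the flange's). Camera axes: x right, y down, z forward; pixel columns grow to the right and rows downward; lengths in mm; the calibration is good to about 2 mm. A picture is of the moment at which its call begins: read the wrist's pose just before it. camera_params takes no time and is no camera call.
- r.hand_in(): hands the job in; it is judged then, once.
The state is a dict: "time": time; "joint_pos": joint angles; "qd": joint speeds; "joint_efforts": joint torques, N m; "tool_pos": TCP position; "tcp_rot": TCP orientation; "ft_force": force on the tool from outside, world axes, zero at the start; "wrist_torque": the same for the moment, N m; "finger_gap": finger opening in mm; "grip_force": force on a finger pad.
Only numpy, scipy, OpenCV 4.12 (cv2) and the standard library are available. Lean on these libraries where they do the work, as an engineer would, in place of code of your own. Each camera call takes 0.05 s, during which the arm holds its last target. There are 200 camera calls.

## Working session

There is one attempt and no reset: what is moved stays moved. The work goes in short steps, Python scripts to look and compute and a shell command to move; the robot and the scene stay as the last step left them, time stands still between calls to the robot, and variables do not carry over. Pictures are saved under pics/ and viewed, at most 16 in all, crops included, and the job is handed in when it is done.

```bash
ls; mkdir -p pics
python3 - <<'E'
from bench import r
import cv2,numpy as np
for n in("scene","top"):
    cv2.imwrite(f"pics/{n}0.png",r.snapshot(n)[:,:,::-1]); p=r.camera_params(n); print(n,{k:np.round(v,3).tolist() for k,v in p.items()})
print({k:np.round(v,3).tolist() for k,v in r.camera_params("wrist").items()}, r.tcp_to_grasp); print(r.sense())
E
```

```text
pics
scene {'fx': 464.658, 'fy': 464.658, 'cx': 269.966, 'cy': 207.894, 'D': [-0.101, 0.0, 0.0, 0.0, 0.0], 'R': [[-0.192, 0.981, 0.008], [0.74, 0.15, -0.656], [-0.645, -0.119, -0.755]], 't': [115.627, -401.922, 1450.719]}
top {'fx': 442.756, 'fy': 442.756, 'cx': 274.544, 'cy': 208.91, 'D': [-0.065, 0.0, 0.0, 0.0, 0.0], 'R': [[0.025, -1.0, -0.007], [-0.997, -0.024, -0.077], [0.077, 0.009, -0.997]], 't': [-29.434, 619.432, 1192.113]}
{'fx': 372.601, 'fy': 372.601, 'cx': 280.147, 'cy': 209.891, 'D': [-0.035, 0.0, 0.0, 0.0, 0.0], 'mount': [[-0.0, -0.945, -0.326, 85.027], [1.0, 0.0, -0.0, 0.284], [0.0, -0.326, 0.945, -143.399], [0.0, 0.0, 0.0, 1.0]]} 18.700000000000003
{'time': 0.1, 'joint_pos': array([-7.89175158e+01,  7.51182609e+00,  8.53222255e+01,  1.41876997e-03,
        8.72635341e+01, -4.89505140e+00]), 'qd': array([-0.06901809, -0.09283631, -0.1052671 ,  0.00150689,  0.04293576,
        0.0135961 ]), 'joint_efforts': array([ 1.79848324e-03, -5.70949817e+01, -5.01941550e+01, -9.90070703e-05,
        8.02490395e-03,  2.17615315e-05]), 'tool_pos': array([ 165.06993562, -576.3264366 ,  230.34625937]), 'tcp_rot': array([-1.79902891e+02, -9.73893459e-03,  1.59774584e+01]), 'ft_force': array([0.25825556, 0.53943349, 0.1026694 ]), 'wrist_torque': array([-0.03125539,  0.01506355, -0.00837836]), 'grip_force': 0.0, 'finger_gap': 85.5083796011911}
```

View pics/top0.png

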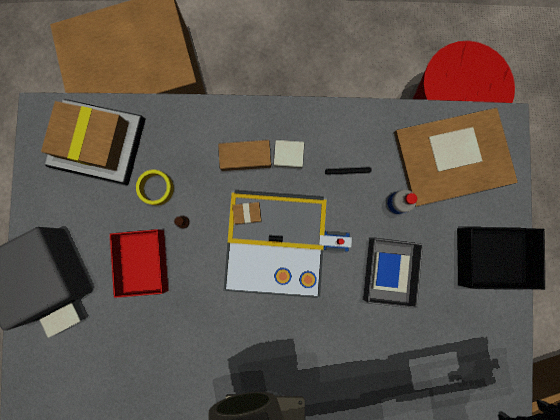

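View pics/scene0.png

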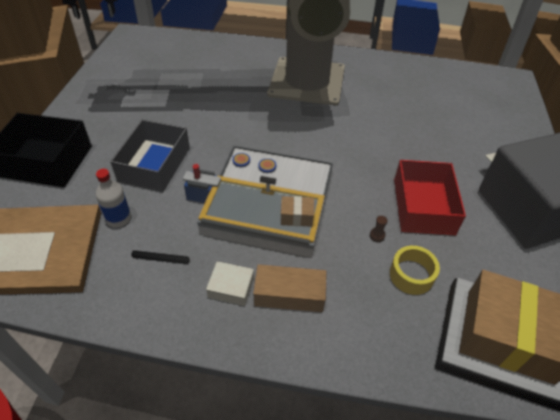

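The top view shows two capsules at (283,276) and (307,279), the carton at (247,213), the handle at (276,239), the knob at (340,241) and the red tote at (138,263). The grey box and spray bottle are to the right. The scene view agrees.

```bash
cat > h.py <<'E'
import cv2,numpy as np
from bench import r
from scipy.spatial.transform import Rotation as Ro
def cam(n):
    p=r.camera_params(n)
    if n=="wrist":
        s=r.sense(); T=np.eye(4);T[:3,:3]=Ro.from_euler('xyz',s['tcp_rot'],degrees=True).as_matrix();T[:3,3]=s['tool_pos']
        W=np.linalg.inv(T@np.array(p['mount'])); R,t=W[:3,:3],W[:3,3]
    else: R,t=np.array(p['R']),np.array(p['t'])
    K=np.array([[p['fx'],0,p['cx']],[0,p['fy'],p['cy']],[0,0,1]])
    return K,np.array(p['D'],float),R,t
def ray(c,uv,z):
    K,D,R,t=c
    q=cv2.undistortPoints(np.array(uv,float).reshape(-1,1,2),K,D)[:,0]
    d=np.c_[q,np.ones(len(q))]@R; o=-R.T@t
    return o+d*((z-o[2])/d[:,2])[:,None]
def proj(c,X):
    K,D,R,t=c
    return cv2.projectPoints(np.array(X,float).reshape(-1,3),cv2.Rodrigues(R)[0],t,K,D)[0][:,0]
def mask(im,lo,hi):
    return cv2.inRange(cv2.cvtColor(im,cv2.COLOR_RGB2HSV),np.array(lo),np.array(hi))
def blobs(m,amin=30):
    n,l,s,c=cv2.connectedComponentsWithStats(m)
    return [(s[i,4],c[i],(l==i).astype(np.uint8)) for i in range(1,n) if s[i,4]>=amin]
def state():
    s=r.sense(); print('t',round(s['time'],2),'tcp',np.round(s['tool_pos'],1),'rpy',np.round(s['tcp_rot'],1),'F',np.round(s['ft_force'],1),'gap',round(s['finger_gap'],1),'grip',round(s['grip_force'],1))
E
python3 - <<'E'
from h import *
im=r.snapshot("top");c=cam("top")
def rep(nm,m,z,a):
    for s,ce,l in blobs(m,a):
        b=cv2.boxPoints(cv2.minAreaRect(cv2.findContours(l,0,2)[0][0])); P=ray(c,b,z)[:,:2]
        e=P-np.roll(P,1,0);print(nm,s,np.round(ce),'ctr',np.round(P.mean(0),1),'sides',np.round(np.hypot(*e.T)[:2],1),'ang',np.round(np.degrees(np.arctan2(e[:2,1],e[:2,0])),1))
rep('guard',mask(im,(20,120,100),(32,255,255)),52,200)
rep('tote',mask(im,(0,150,80),(6,255,255)),70,15)
rep('coin',mask(im,(100,80,60),(130,255,255)),40,60)
rep('brown',mask(im,(8,80,60),(19,255,255)),92,100)
rep('black',mask(im,(0,0,0),(180,255,40)),88,40)
E
```

```text
guard 640 [ 79. 133.] ctr [816.5 531.9] sides [ 34.6 151.5] ang [ 76.1 -11.5]
guard 381 [153. 187.] ctr [669.6 316.6] sides [93.1 93.7] ang [  2.9 -88.8]
guard 1144 [275. 221.] ctr [586.7 -20.9] sides [256.5 134.5] ang [87.2 -2.3]
tote 4563 [469.  74.] ctr [1011.6 -543.6] sides [253.3 172.4] ang [90.1 -2.9]
tote 93 [411. 198.] ctr [ 654.2 -376.7] sides [26.7 26.9] ang [  0.  -88.6]
tote 2382 [139. 261.] ctr [464.6 350.1] sides [171.3 130.8] ang [  6.9 -84.5]
tote 24 [341. 241.] ctr [ 536.  -190.2] sides [10.5 13.2] ang [  0.9 -88.7]
tote 64 [140. 294.] ctr [383.1 331.1] sides [  5. 107.] ang [  7.7 -83. ]
coin 61 [337. 248.] ctr [ 516.5 -182.6] sides [65.3 11.1] ang [86.9 -3.4]
coin 744 [388. 270.] ctr [ 462.3 -324.3] sides [59.4 90.5] ang [85.2 -5.4]
coin 73 [282. 276.] ctr [438.8 -40.3] sides [43.4 43.6] ang [ 46.6 -43.7]
coin 71 [308. 279.] ctr [ 432.5 -108.8] sides [42.6 43. ] ang [  1.2 -88.6]
brown 11050 [124.  49.] ctr [1035.1  413.4] sides [283.2 360.2] ang [ 18.5 -75.3]
brown 1409 [ 60. 129.] ctr [817.2 566. ] sides [ 75.1 147.5] ang [ 76.2 -11.2]
brown 1470 [ 98. 137.] ctr 
[... 1218 characters left out ...]
.7]
black 5286 [501. 258.] ctr [ 501.4 -611. ] sides [236.8 159.4] ang [90.  -0.9]
black 74 [276. 238.] ctr [539.4 -19.2] sides [34.4 13.6] ang [86.2 -3.7]
black 305 [368. 269.] ctr [ 464.8 -260.2] sides [ 13.  163.3] ang [85.  -5.5]
black 574 [409. 279.] ctr [ 456.6 -331.6] sides [117.3 159.4] ang [84.9 -5.6]
black 42 [161. 268.] ctr [457.3 272.3] sides [62.2 11.2] ang [  6.4 -84.3]
black 40 [119. 291.] ctr [394.3 378.6] sides [25.8 31.8] ang [  2.5 -88.1]
black 1564 [543. 389.] ctr [ 166.5 -687.2] sides [164.8 166. ] ang [  0.9 -90. ]
black 2191 [248. 399.] ctr [143.5  46.5] sides [188.8 134.7] ang [91.8  1.6]
black 1805 [386. 396.] ctr [ 149.3 -334.3] sides [ 47.3 481. ] ang [ 11.8 -79. ]
```

```bash
cat >> h.py <<'E'
def go(x,y,z,yaw):
    s=r.sense();p=s['tool_pos'];a=np.radians(s['tcp_rot'][2])
    dy=(yaw-s['tcp_rot'][2]+180)%360-180
    for lab,b in(('now',a),('afterturn',np.radians(yaw))):
        d=np.array([x,y])-p[:2];tx=np.array([np.cos(b),np.sin(b)]);ty=np.array([np.sin(b),-np.cos(b)])
        print(lab,'dx %.1f dy %.1f dz %.1f'%(d@tx,d@ty,p[2]-z),'mm; turn about tool z %.1f'%-dy)
yaw0=-2.7;O=np.array([524.3,-18.0])
def jig(x,y):
    a=np.radians(yaw0);return O+[x*np.cos(a)-y*np.sin(a),x*np.sin(a)+y*np.cos(a)]
E
python3 -c "
from h import *
go(603,58,180,97.7)"
python3 -m handwheel '[[0,0,0,-8],[0,0,0,-8]]' 0.0854 40
```

```text
now dx 595.6 dy -489.4 dz 50.5 mm; turn about tool z -81.7
afterturn dx 570.0 dy 519.0 dz 50.5 mm; turn about tool z -81.7
time: 0.35
tool_pos: [165.1, -576.6, 230.8]
tcp_rot: [-180.0, -0.0, 32.3]
ft_force: [0.4, 0.1, 0.6]
finger_gap: 85.7
grip_force: 0.0
```

```bash
python3 -m handwheel '[[0,0,0,-8.2],[0,0,0,-8.2],[0,0,0,-8.2],[0,0,0,-8.2],[0,0,0,-8.2],[0,0,0,-8.2],[0,0,0,-8.2],[0,0,0,-8.2]]' >/dev/null
python3 -m handwheel '[[0.028,0.026,0,0],[0.028,0.026,0,0],[0.028,0.026,0,0],[0.028,0.026,0,0],[0.028,0.026,0,0],[0.028,0.026,0,0],[0.028,0.026,0,0],[0.028,0.026,0,0],[0.028,0.026,0,0],[0.028,0.026,0,0]]' >/dev/null
python3 -m handwheel '[[0.029,0.0259,0.005,0],[0.029,0.0259,0.005,0],[0.029,0.0259,0.005,0],[0.029,0.0259,0.005,0],[0.029,0.0259,0.005,0],[0.029,0.0259,0.005,0],[0.029,0.0259,0.005,0],[0.029,0.0259,0.005,0],[0.029,0.0259,0.005,0],[0.029,0.0259,0.005,0]]'
python3 - <<'E'
from h import *
c=cam("wrist");im=r.snapshot("wrist");cv2.imwrite("pics/w1.png",im[:,:,::-1])
for s,ce,l in blobs(mask(im,(8,80,60),(19,255,255)),300): print(s,ce.round(),ray(c,[ce],92).round(1))
w=blobs(mask(im,(0,0,150),(180,60,255)),300)
for s,ce,l in w: print('white',s,ce.round(),ray(c,[ce],92).round(1))
go(603,58,180,97.7)
E
```

```text
time: 3.15
tool_pos: [605.0, 58.1, 180.7]
tcp_rot: [-180.0, 0.0, 97.6]
ft_force: [-0.1, -0.3, 0.9]
finger_gap: 85.3
grip_force: 0.0
18670 [476. 196.] [[731.8  88.9  92. ]]
3790 [277. 179.] [[600.6  82.4  92. ]]
2447 [277. 245.] [[606.8  36.6  92. ]]
478 [ 75. 278.] [[467.4  -7.8  92. ]]
389 [ 71. 341.] [[461.5 -63.3  92. ]]
white 6789 [141. 174.] [[514.   74.6  92. ]]
white 7732 [ 87. 284.] [[476. -12.  92.]]
white 2577 [460. 310.] [[746.7   2.7  92. ]]
white 478 [181. 404.] [[ 547.3 -114.1   92. ]]
now dx -4.4 dy -4.1 dz -0.8 mm; turn about tool z 0.0
afterturn dx -4.4 dy -4.1 dz -0.8 mm; turn about tool z 0.0
```

View pics/w1.png

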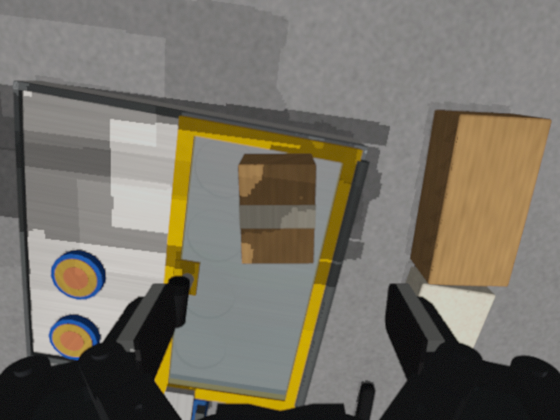

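The wrist view shows the carton squarely between the fingers, centred near (277,210), and just two capsules at (78,275) and (74,338). I'll go down and grip it.

```bash
python3 -m handwheel '[[-0.002,-0.002,0.03,0],[0,0,0.03,0],[0,0,0.03,0],[0,0,0.02,0],[0,0,0.012,0],[0,0,0,0]]'
python3 -m handwheel '[[0,0,0,0],[0,0,0,0],[0,0,0,0],[0,0,0,0],[0,0,0,0],[0,0,0,0],[0,0,0,0]]' 0.03 50
python3 -m handwheel '[[0,0,-0.02,0],[0,0,-0.03,0],[0,0,-0.03,0],[0,0,-0.03,0],[0,0,-0.02,0]]'
python3 -c "
from h import *
go(465,350,188,97.7)"
```

```text
time: 3.8
tool_pos: [601.0, 54.3, 57.0]
tcp_rot: [-179.8, -0.0, 97.6]
ft_force: [1.1, 0.5, -0.3]
finger_gap: 85.1
grip_force: 0.0
time: 4.5
tool_pos: [604.1, 54.4, 61.3]
tcp_rot: [179.8, 0.0, 97.6]
ft_force: [-0.5, -0.2, 5.4]
finger_gap: 49.5
grip_force: 53.0
time: 5.0
tool_pos: [603.7, 54.4, 192.5]
tcp_rot: [179.8, 0.0, 97.6]
ft_force: [1.5, 0.4, 0.2]
finger_gap: 49.3
grip_force: 52.2
now dx 311.3 dy -98.5 dz 4.5 mm; turn about tool z -0.1
afterturn dx 311.5 dy -97.8 dz 4.5 mm; turn about tool z -0.1
```

```bash
python3 -m handwheel '[[0.039,-0.0123,0,0],[0.039,-0.0123,0,0],[0.039,-0.0123,0,0],[0.039,-0.0123,0,0],[0.039,-0.0123,0,0],[0.039,-0.0123,0,0],[0.039,-0.0123,0,0],[0.039,-0.0123,0,0],[0,0,0,0],[0,0,0,0]]'
python3 -c "
from h import *
c=cam('wrist');cv2.imwrite('pics/w2.png',r.snapshot('wrist')[:,:,::-1])
go(465,350,22,97.7)"
```

```text
time: 6.0
tool_pos: [463.6, 351.3, 189.5]
tcp_rot: [180.0, 0.0, 97.7]
ft_force: [0.2, 0.7, -2.0]
finger_gap: 49.3
grip_force: 52.2
now dx -0.6 dy 0.8 dz 167.4 mm; turn about tool z -0.1
afterturn dx -0.6 dy 0.8 dz 167.4 mm; turn about tool z -0.1
```

View pics/w2.png

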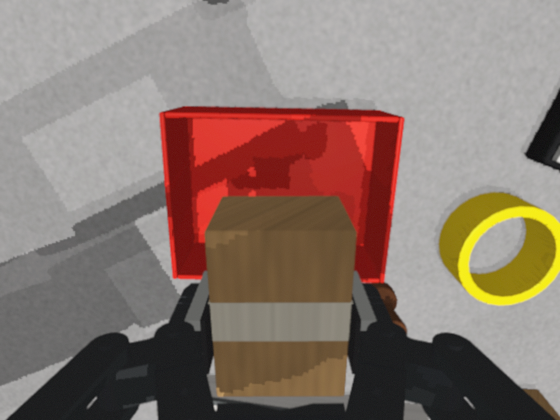

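The carton is held and the tote rim has corners near (162,112), (404,118), (384,283) and (174,280). I'll check the carton's drop point against that.

```bash
python3 -c "
from h import *
c=cam('wrist');P=ray(c,[[162,112],[404,118],[384,283],[174,280]],70);print(P.round(),P.mean(0));print(proj(c,[[465,350,70],[465,350,4]]))"
```

```text
[[376. 404.  70.]
 [542. 422.  70.]
 [557. 293.  70.]
 [390. 274.  70.]] [466.24124943 348.26663328  70.        ]
[[279.74810342 202.1123663 ]
 [279.79268863 179.860875  ]]
```

```bash
python3 -m handwheel '[[-0.004,0,0.03,0],[0,0,0.03,0],[0,0,0.03,0],[0,0,0.03,0],[0,0,0.02,0],[0,0,0.015,0],[0,0,0.01,0],[0,0,0,0]]'
python3 -m handwheel '[[0,0,0,0],[0,0,0,0],[0,0,0,0],[0,0,0,0],[0,0,0,0],[0,0,0,0]]' 0.07
python3 -m handwheel '[[0,0,-0.02,0],[0,0,-0.04,0],[0,0,-0.05,0],[0,0,-0.05,0],[0,0,0,0]]'
python3 - <<'E'
from h import *
im=r.snapshot("top");c=cam("top")
k=jig(20,-170);print('knob jig nominal',k)
# knob top z=97
for s,ce,l in blobs(mask(im,(0,150,80),(6,255,255)),12): print(s,ce.round(1),ray(c,[ce],97).round(1))
cv2.imwrite("pics/top1.png",cv2.resize(im[180:310,90:360],None,fx=2.9,fy=2.9,interpolation=2)[:,:,::-1])
go(*k,180,87.3)
E
```

```text
time: 6.85
tool_pos: [464.4, 345.7, 23.2]
tcp_rot: [-179.9, 0.1, 97.5]
ft_force: [-0.7, -0.7, -0.4]
finger_gap: 49.7
grip_force: 52.2
time: 7.45
tool_pos: [464.7, 346.8, 24.5]
tcp_rot: [180.0, -0.0, 97.6]
ft_force: [0.4, 0.0, -0.7]
finger_gap: 69.9
grip_force: 0.0
time: 7.95
tool_pos: [468.7, 349.3, 193.9]
tcp_rot: [179.2, -0.3, 97.6]
ft_force: [1.6, -0.0, 0.6]
finger_gap: 70.3
grip_force: 0.0
knob jig nominal [ 536.26970088 -188.75340776]
4565 [468.5  74.4] [[ 989.3 -527.4   97. ]]
91 [411.2 198.1] [[ 651.  -369.1   97. ]]
894 [134.  256.3] [[482.7 345.1  97. ]]
23 [340.8 241. ] [[ 535.8 -187.2   97. ]]
343 [154.4 278.7] [[427.  289.4  97. ]]
29 [126.1 295.3] [[382.1 361.5  97. ]]
now dx -541.6 dy -2.5 dz 9.9 mm; turn about tool z 10.3
afterturn dx -533.3 dy 94.2 dz 9.9 mm; turn about tool z 10.3
```

View pics/top1.png

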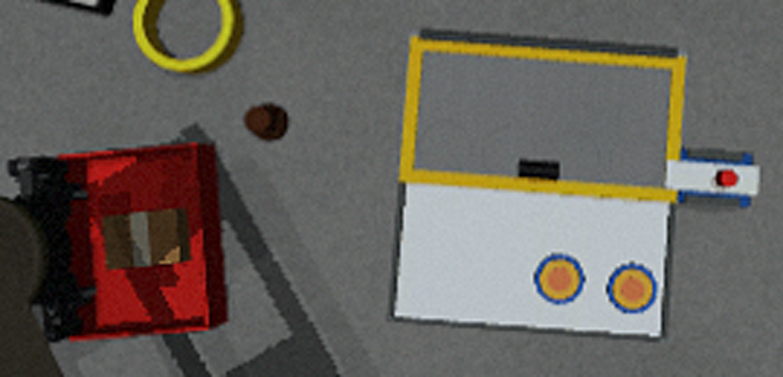

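Carton is in the tote. The knob is at about (536,-188), so I'm heading there.

```bash
python3 -m handwheel '[[0,0,0,5.1],[0,0,0,5.2],[-0.0444,0.0078,0,0],[-0.0444,0.0078,0,0],[-0.0444,0.0078,0,0],[-0.0444,0.0078,0,0],[-0.0444,0.0078,0,0],[-0.0444,0.0078,0,0]]' 0.06 >/dev/null
python3 -m handwheel '[[-0.0444,0.0078,0,0],[-0.0444,0.0078,0,0],[-0.0444,0.0078,0,0],[-0.0444,0.0078,0,0],[-0.0444,0.0078,0,0],[-0.0444,0.0078,0.01,0],[0,0,0,0],[0,0,0,0]]'
python3 - <<'E'
from h import *
c=cam("wrist");im=r.snapshot("wrist");cv2.imwrite("pics/w3.png",im[:,:,::-1])
for s,ce,l in blobs(mask(im,(0,150,80),(6,255,255)),50): print(s,ce.round(),ray(c,[ce],90).round(1))
for s,ce,l in blobs(mask(im,(100,100,60),(130,255,255)),100): print('coin',s,ce.round(),ray(c,[ce],40).round(1))
go(536,-188,67,87.3)
E
```

```text
time: 9.6
tool_pos: [531.6, -190.4, 172.2]
tcp_rot: [-179.8, -0.1, 87.1]
ft_force: [-0.2, 0.5, -0.3]
finger_gap: 59.7
grip_force: 0.0
693 [285. 212.] [[ 536.  -185.4   90. ]]
coin 554 [137.  14.] [[442.6 -57.3  40. ]]
coin 1002 [140.  92.] [[ 436.4 -107.5   40. ]]
coin 558 [262. 188.] [[ 518.5 -182.2   40. ]]
coin 520 [309. 188.] [[ 554.3 -184.3   40. ]]
coin 2866 [231. 344.] [[ 481.1 -325.5   40. ]]
coin 214 [426. 333.] [[ 655.4 -322.5   40. ]]
now dx 1.6 dy 3.9 dz 105.8 mm; turn about tool z -0.1
afterturn dx 1.6 dy 3.9 dz 105.8 mm; turn about tool z -0.1
```

View pics/w3.png

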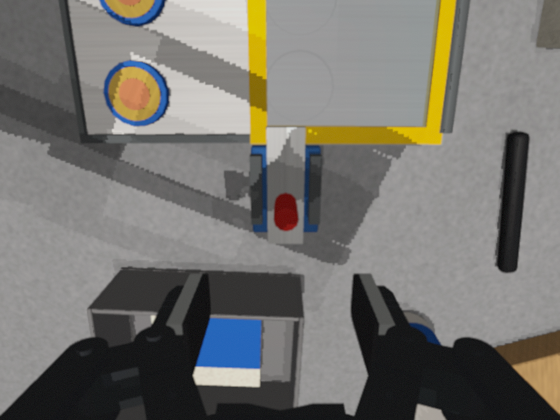

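The knob is at (285,212), which is world (536,-186). I'll go down, grip and draw it back.

```bash
python3 -m handwheel '[[0.003,0.004,0.03,0],[0,0,0.03,0],[0,0,0.03,0],[0,0,0.015,0],[0,0,0,0]]'
python3 -m handwheel '[[0,0,0,0],[0,0,0,0],[0,0,0,0],[0,0,0,0],[0,0,0,0],[0,0,0,0]]' 0.005 40
python3 -m handwheel '[[-0.004,0,0,0],[-0.004,0,0,0],[-0.004,0,0,0],[-0.004,0,0,0],[-0.004,0,0,0],[-0.004,0,0,0],[-0.004,0,0,0],[-0.002,0,0,0],[0,0,0,0],[0,0,0,0]]'
```

```text
time: 10.15
tool_pos: [535.0, -185.0, 66.6]
tcp_rot: [-179.7, -0.1, 87.4]
ft_force: [-1.5, 0.3, -0.1]
finger_gap: 60.1
grip_force: 0.0
time: 10.75
tool_pos: [535.4, -187.5, 71.2]
tcp_rot: [-179.8, 0.0, 87.3]
ft_force: [-16.3, 2.5, 16.4]
finger_gap: 14.5
grip_force: 39.3
time: 11.75
tool_pos: [534.1, -212.3, 71.1]
tcp_rot: [-179.7, -0.4, 87.3]
ft_force: [-16.6, 25.1, 24.8]
finger_gap: 14.7
grip_force: 40.2
```

```bash
python3 -m handwheel '[[0.003,0,0,0],[0,0,0,0],[0,0,0,0],[0,0,-0.005,0],[0,0,-0.03,0],[0,0,-0.05,0],[0,0,-0.03,0],[0,0,0,0]]' 0.06
python3 - <<'E'
from h import *
c=cam("wrist");im=r.snapshot("wrist");cv2.imwrite("pics/w4.png",im[:,:,::-1])
for s,ce,l in blobs(mask(im,(0,150,80),(6,255,255)),50): print(s,ce.round(),ray(c,[ce],90).round(1))
for s,ce,l in blobs(mask(im,(20,150,100),(30,255,255)),50): print('y',s,ce.round())
c=cam("top");im=r.snapshot("top")
for s,ce,l in blobs(mask(im,(0,150,80),(6,255,255)),10): print('top',s,ce.round(1),ray(c,[ce],97).round(1))
go(*jig(15,0),150,-2.7); go(*jig(15,0),150,177.3)
E
```

```text
time: 12.55
tool_pos: [538.9, -216.1, 191.5]
tcp_rot: [179.4, 0.3, 87.2]
ft_force: [0.9, -0.2, 0.7]
finger_gap: 60.2
grip_force: 0.0
576 [271. 200.] [[ 534.9 -209.7   90. ]]
273 [431. 413.] [[ 665.  -413.7   90. ]]
y 5634 [327.  70.]
y 1127 [125.  55.]
top 4567 [468.5  74.4] [[ 989.3 -527.4   97. ]]
top 94 [411.1 198.2] [[ 650.8 -368.9   97. ]]
top 1924 [138.9 262.4] [[467.6 331.5  97. ]]
now dx 196.0 dy -6.5 dz 35.7 mm; turn about tool z 89.9
afterturn dx -6.3 dy -196.0 dz 35.7 mm; turn about tool z 89.9
now dx 196.0 dy -6.5 dz 35.7 mm; turn about tool z -90.1
afterturn dx 6.3 dy 196.0 dz 35.7 mm; turn about tool z -90.1
```

View pics/w4.png

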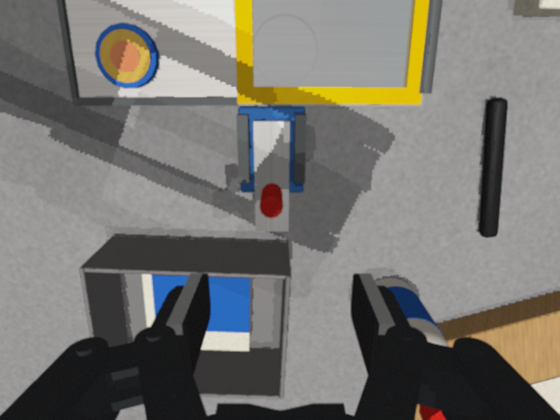

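The bolt has cleared the guard edge: its end is at row 121 and the frame edge at row 103. Next I turn and go above the T-handle.

```bash
python3 -m handwheel '[[0,0,0,-8.2],[0,0,0,-8.2],[0,0,0,-8.2],[0,0,0,-8.2],[0,0,0,-8.2],[0,0,0,-8.2],[0,0,0,-8.2],[0,0,0,-8.2],[0,0,0,-8.2],[0,0,0,-8.2]]' >/dev/null
python3 -m handwheel '[[0,0,0,-8.1],[0.0013,0.0392,0,0],[0.0013,0.0392,0,0],[0.0013,0.0392,0,0],[0.0013,0.0392,0,0],[0.0013,0.0392,0,0],[0,0,0.02,0],[0,0,0.02,0],[0,0,0,0],[0,0,0,0]]'
python3 - <<'E'
from h import *
c=cam("wrist");im=r.snapshot("wrist");cv2.imwrite("pics/w5.png",im[:,:,::-1])
h=jig(15,0); print(h,proj(c,[[*h,96],[*h,88]]))
for s,ce,l in blobs(mask(im,(0,0,0),(180,255,45)),200): print(s,ce.round(),ray(c,[ce],92).round(1))
go(*h,72,177.3)
E
```

```text
time: 14.65
tool_pos: [536.9, -18.0, 142.9]
tcp_rot: [180.0, -0.2, 177.4]
ft_force: [-0.4, -0.1, 0.9]
finger_gap: 59.8
grip_force: 0.0
[539.28334812 -18.70659676] [[278.94442806 243.72704196]
 [278.97919645 238.07500758]]
380 [89. 86.] [[ 450.9 -110.1   92. ]]
435 [469.  87.] [[460.1  80.5  92. ]]
327 [ 44. 191.] [[ 503.9 -146.5   92. ]]
1611 [278. 239.] [[538.1 -19.   92. ]]
367 [ 52. 251.] [[ 539.6 -150.5   92. ]]
31384 [280. 375.] [[635.  -22.4  92. ]]
now dx -1.5 dy -0.3 dz 72.1 mm; turn about tool z 0.0
afterturn dx -1.5 dy -0.3 dz 72.1 mm; turn about tool z 0.0
```

View pics/w5.png

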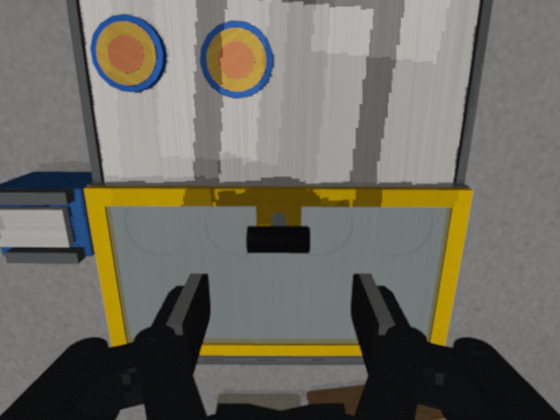

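The handle bar is at (278,239), centred between the fingers. I'll go down, grip it and swing along the arc.

```bash
python3 -m handwheel '[[-0.001,0,0.03,0],[0,0,0.025,0],[0,0,0.014,0],[0,0,0,0]]'
python3 -m handwheel '[[0,0,0,0],[0,0,0,0],[0,0,0,0],[0,0,0,0],[0,0,0,0]]' 0.025 40
python3 -m handwheel '[[-0.003,0,-0.0097,0],[-0.0057,0,-0.0097,0],[-0.0057,0,-0.009,0],[-0.0062,0,-0.0086,0],[-0.0072,0,-0.0078,0],[-0.0076,0,-0.0074,0]]'
```

```text
time: 15.1
tool_pos: [537.8, -18.2, 73.7]
tcp_rot: [180.0, -0.2, 177.3]
ft_force: [-0.4, -0.3, 0.2]
finger_gap: 60.2
grip_force: 0.0
time: 15.6
tool_pos: [540.2, -19.3, 77.4]
tcp_rot: [-179.9, 0.1, 177.4]
ft_force: [-2.3, -4.3, 1.8]
finger_gap: 35.3
grip_force: 40.5
time: 16.2
tool_pos: [573.7, -21.0, 127.3]
tcp_rot: [-179.9, -0.1, 177.3]
ft_force: [0.8, -6.6, -11.7]
finger_gap: 34.9
grip_force: 41.0
```

```bash
python3 -m handwheel '[[-0.0084,0,-0.0065,0],[-0.0089,0,-0.0059,0],[-0.0093,0,-0.005,0],[-0.0098,0,-0.0042,0],[-0.01,0,-0.0033,0],[-0.0104,0,-0.0025,0],[-0.0105,0,-0.0015,0],[-0.0106,0,-0.0006,0]]'
python3 -m handwheel '[[-0.0106,0,0.0003,0],[-0.0106,0,0.0012,0],[-0.0104,0,0.0021,0],[-0.0101,0,0.0031,0],[-0.0101,0,0.004,0],[-0.0099,0,0.005,0],[-0.007,0,0.004,0],[-0.004,0,0.003,0],[0,0,0,0],[0,0,0,0]]'
python3 -c "
from h import *
p=r.sense()['tool_pos'][:2]-O;a=np.radians(yaw0);print('jig x',p[0]*np.cos(a)+p[1]*np.sin(a),r.sense()['tool_pos'])"
```

```text
time: 17.0
tool_pos: [651.7, -24.9, 157.8]
tcp_rot: [-179.9, -0.1, 177.3]
ft_force: [-6.5, -6.7, 1.9]
finger_gap: 34.6
grip_force: 39.7
time: 18.0
tool_pos: [727.7, -28.8, 138.2]
tcp_rot: [-179.9, 0.4, 177.3]
ft_force: [4.2, -6.7, 2.9]
finger_gap: 33.1
grip_force: 39.7
jig x 203.6649206729834 [727.68278173 -28.78237176 138.21004943]
```

```bash
python3 -m handwheel '[[0,0,0,0],[0,0,0,0],[0,0,0,0],[0,0,-0.03,0],[0,0,-0.04,0],[0,0,-0.04,0],[0,0,-0.02,0],[0.03,0,0,0],[0.04,0,0,0],[0.04,0,0,0]]' 0.06
python3 -m handwheel '[[0.05,0,0,0],[0.05,0,0,0],[0.05,0,0,0],[0.03,0,0,0]]'
python3 - <<'E'
from h import *
a=r.snapshot("wrist");b=r.snapshot("scene")
cv2.imwrite("pics/w6.png",a[:,:,::-1]);cv2.imwrite("pics/s6.png",cv2.resize(b[120:270,160:360],None,fx=4,fy=4)[:,:,::-1])
E
```

```text
time: 19.0
tool_pos: [613.8, -21.1, 264.0]
tcp_rot: [180.0, -0.0, 177.4]
ft_force: [-0.9, -0.6, 1.1]
finger_gap: 59.7
grip_force: 0.0
time: 19.4
tool_pos: [432.4, -12.8, 264.1]
tcp_rot: [180.0, -0.0, 177.4]
ft_force: [0.9, 0.2, 0.9]
finger_gap: 59.9
grip_force: 0.0
```

View pics/s6.png

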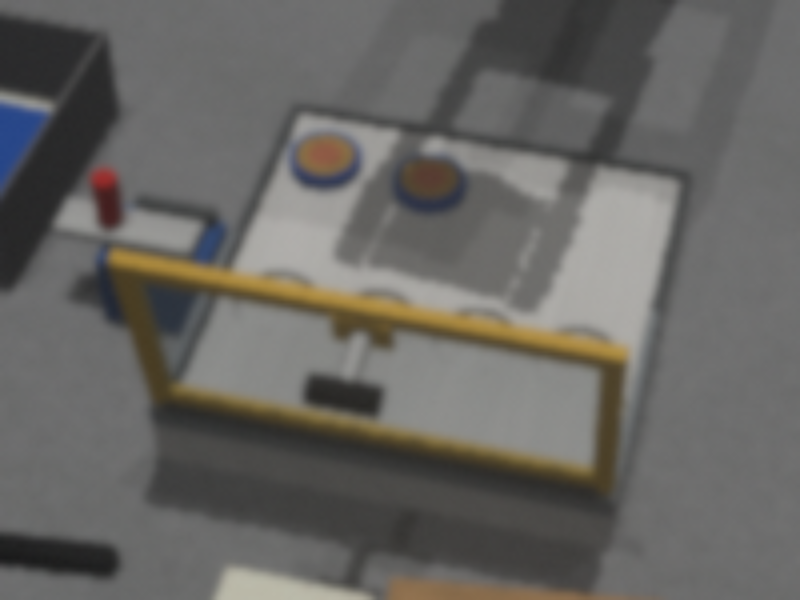

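The guard stands open, with its handle at crop (344,395), and both capsules are still on the apron. I'll estimate the guard angle and measure the capsules.

Run:
```python
from h import *
c=cam("scene");K,D,R,t=c
def yplane(c,uv):
    P0=ray(c,[uv],0)[0];P1=ray(c,[uv],200)[0]
    a=np.radians(yaw0);n=np.array([-np.sin(a),np.cos(a),0]);o=np.array([*O,0])
    s=((o-P0)@n)/((P1-P0)@n);X=P0+s*(P1-P0);d=X[:2]-O
    return d[0]*np.cos(a)+d[1]*np.sin(a),X[2]
x,z=yplane(c,(246,218.75));print('handle jig',x,z,'open deg',160.8-np.degrees(np.arctan2(z-48,x-130)))
c=cam("wrist");im=r.snapshot("wrist")
for s,ce,l in blobs(mask(im,(100,100,60),(130,255,255)),150):
    (u,v),rad=cv2.minEnclosingCircle(cv2.findContours(l,0,2)[0][0])
    P=ray(c,[(u,v)],38)[0]; d=P[:2]-O;a=np.radians(yaw0)
    print('blue',s,round(u),round(v),round(rad),P.round(1),'jig',(d[0]*np.cos(a)+d[1]*np.sin(a)).round(1),(-d[0]*np.sin(a)+d[1]*np.cos(a)).round(1))
for i in range(4): print('pocket',i,jig(30,-90+60*i).round(1))
```

```text
handle jig 186.01427852011912 150.91381243347283 open deg 99.35871836680391
blue 413 186 171 23 [ 431.1 -108.1   38. ] jig -88.9 -94.4
blue 404 253 176 22 [438.8 -40.6  38. ] jig -84.4 -26.6
blue 1048 10 207 40 [ 460.7 -302.5   38. ] jig -50.2 -287.2
blue 384 154 272 21 [ 543.5 -158.5   38. ] jig 25.8 -139.4
blue 1174 16 351 29 [ 647.2 -350.6   38. ] jig 138.5 -326.4
pocket 0 [ 550.  -109.3]
pocket 1 [552.9 -49.4]
pocket 2 [555.7  10.6]
pocket 3 [558.5  70.5]
```

View pics/w6.png

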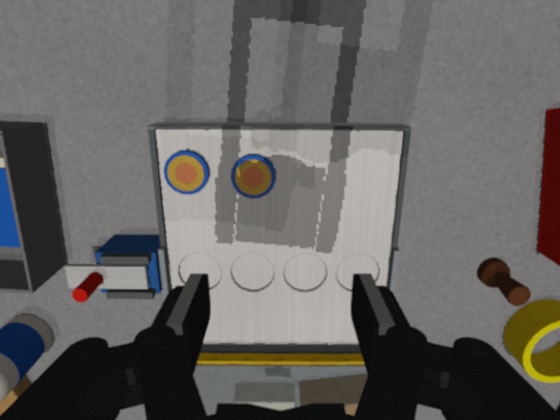

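Guard is at about 99°, its stop. The empty pockets show at (200,271), (252,271), (305,271) and (357,271), and the capsules at (186,171) and (253,176). I'll turn so the fingers close along jig x, and take the outer capsule first.

```bash
python3 -m handwheel '[[0,0,0,8.2],[0,0,0,8.2],[0,0,0,8.2],[0,0,0,8.2],[0,0,0,8.2],[0,0,0,8.2],[0,0,0,8.2],[0,0,0,8.2],[0,0,0,8.2],[0,0,0,8.2]]' 0.06 40 >/dev/null
python3 -m handwheel '[[0,0,0,8.1],[-0.048,0,0.02,0],[-0.047,0,0.03,0],[0,0,0.04,0],[0,0,0.04,0],[0,0,0.03,0],[0,0,0,0],[0,0,0,0],[0,0,0,0]]'
cat > coins.py <<'E'
from h import *
def coins(n="wrist",z=40,amin=80):
    c=cam(n);im=r.snapshot(n);out=[]
    h=cv2.morphologyEx(mask(im,(8,80,60),(24,255,255)),cv2.MORPH_CLOSE,np.ones((5,5)))
    a=np.radians(yaw0)
    for s,ce,l in blobs(h,amin):
        P=ray(c,[ce],z)[0];d=P[:2]-O;j=(d[0]*np.cos(a)+d[1]*np.sin(a),-d[0]*np.sin(a)+d[1]*np.cos(a))
        if -135<j[0]<70 and abs(j[1])<130: print('brass',s,ce.round(),P.round(1),'jig',np.round(j,1)); out.append(P)
    return out
E
python3 -c "
from coins import *
coins();state();go(432,-108,36,87.3)"
```

```text
time: 21.45
tool_pos: [432.9, -102.0, 110.4]
tcp_rot: [179.8, 0.1, 87.3]
ft_force: [0.2, 0.0, 0.7]
finger_gap: 60.1
grip_force: 0.0
brass 3375 [284. 123.] [439.4 -40.3  40. ] jig [-83.8 -26.3]
brass 2506 [277. 235.] [ 432.  -108.3   40. ] jig [-87.9 -94.6]
t 21.5 tcp [ 433.  -102.   110.6] rpy [1.798e+02 1.000e-01 8.730e+01] F [-0.4 -1.   0.8] gap 60.2 grip 0.0
now dx -6.0 dy -0.7 dz 74.6 mm; turn about tool z -0.0
afterturn dx -6.0 dy -0.7 dz 74.6 mm; turn about tool z -0.0
```

```bash
python3 -m handwheel '[[-0.006,0.001,0.03,0],[0,0,0.025,0],[0,0,0.012,0],[0,0,0.006,0],[0,0,0,0],[0,0,0,0],[0,0,0,0]]' 0.059
```

```text
time: 22.2
tool_pos: [432.8, -107.9, 36.5]
tcp_rot: [179.9, 0.0, 87.3]
ft_force: [-0.0, -0.8, -0.8]
finger_gap: 59.1
grip_force: 0.0
```

```bash
python3 -m handwheel '[[0,0,0.0035,0],[0,0,0,0],[0,0,0,0]]'
python3 -m handwheel '[[0,0,0,0],[0,0,0,0],[0,0,0,0],[0,0,0,0],[0,0,0,0]]' 0.04 25
python3 -c "
from h import *
P=jig(30,-90);print(P);go(*P,33,87.3)"
```

```text
time: 22.5
tool_pos: [431.7, -107.5, 31.7]
tcp_rot: [-180.0, -0.0, 87.3]
ft_force: [-0.3, -0.2, 0.3]
finger_gap: 59.1
grip_force: 0.0
time: 23.0
tool_pos: [431.9, -107.6, 32.0]
tcp_rot: [180.0, 0.0, 87.3]
ft_force: [-1.6, 1.0, 6.2]
finger_gap: 43.9
grip_force: 25.3
[ 550.02711568 -109.31328227]
now dx 3.9 dy 118.0 dz -1.0 mm; turn about tool z -0.0
afterturn dx 3.9 dy 118.0 dz -1.0 mm; turn about tool z -0.0
```

```bash
python3 -m handwheel '[[0,0.006,-0.0005,0],[0.0005,0.014,0,0],[0.0005,0.016,0,0],[0.0005,0.018,0,0],[0.0005,0.018,0,0],[0.001,0.018,0,0],[0.001,0.016,0,0],[0,0.012,0,0],[0,0,0,0],[0,0,0,0]]'
python3 -c "
from coins import *
coins();P=jig(30,-90);go(*P,33,87.3);c=cam('wrist');cv2.imwrite('pics/w7.png',r.snapshot('wrist')[:,:,::-1])"
```

```text
time: 24.0
tool_pos: [549.3, -109.0, 31.6]
tcp_rot: [-179.9, -0.0, 87.3]
ft_force: [-0.3, 0.3, -1.2]
finger_gap: 44.6
grip_force: 25.8
brass 1189 [  8. 152.] [452.3 -44.2  40. ] jig [-70.6 -29.6]
brass 5269 [280. 296.] [ 550.3 -109.3   40. ] jig [ 30.2 -90. ]
now dx -0.2 dy 1.1 dz -1.4 mm; turn about tool z -0.0
afterturn dx -0.2 dy 1.1 dz -1.4 mm; turn about tool z -0.0
```

View pics/w7.png

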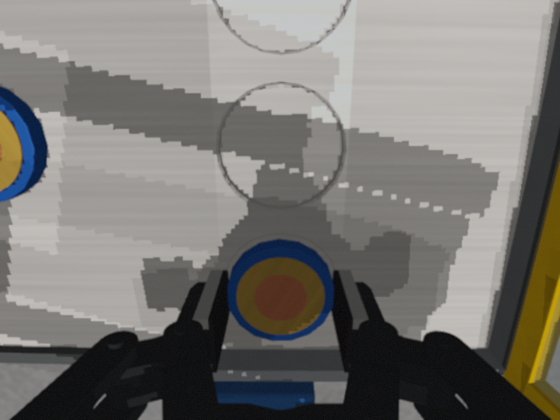

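The capsule is held at (280,290), about over pocket 0. The pocket 1 ring is centred at (281,144), so I'll use it to check the alignment before letting go.

```bash
python3 -c "
from h import *
c=cam('wrist');print(ray(c,[[281,144.5]],30),jig(30,-30))
cc=ray(c,[[280,289]],40);print(cc)"
python3 -m handwheel '[[0,0.0005,0,0],[0,0,0,0],[0,0,0,0],[0,0,0,0]]' 0.056
python3 -c "
from coins import *
coins(z=35);coins('top',z=35,amin=15);state()"
```

```text
[[553.16825634 -48.14880281  30.        ]] [552.85350273 -49.37988977]
[[ 550.01655757 -106.16450508   40.        ]]
time: 24.5
tool_pos: [550.3, -109.2, 32.3]
tcp_rot: [180.0, 0.0, 87.3]
ft_force: [-0.6, -0.7, 0.1]
finger_gap: 55.9
grip_force: 0.0
brass 1061 [  8. 152.] [448.9 -45.   35. ] jig [-74.  -30.6]
brass 4999 [277. 289.] [ 550.  -109.7   35. ] jig [ 30.  -90.4]
brass 49 [286. 277.] [437.  -50.4  35. ] jig [-85.7 -36.4]
t 24.6 tcp [ 550.3 -109.2   32.2] rpy [180.    0.   87.3] F [ 0.4 -0.4  0.8] gap 56.0 grip 0.0
```

```bash
python3 -m handwheel '[[0,0,-0.02,0],[0,0,-0.03,0],[0,0,-0.03,0],[0.02,-0.05,0,0],[0.02,-0.045,0,0],[0,0,0,0],[0,0,0,0]]'
python3 -c "
from coins import *
C=coins(z=40);coins(z=35)
go(439,-41,33,87.3)
cv2.imwrite('pics/w8.png',r.snapshot('wrist')[:,:,::-1])"
```

```text
time: 25.3
tool_pos: [459.8, -65.8, 112.0]
tcp_rot: [180.0, 0.0, 87.3]
ft_force: [0.8, 0.7, 0.3]
finger_gap: 56.3
grip_force: 0.0
brass 2832 [242. 187.] [439.3 -40.3  40. ] jig [-83.8 -26.3]
brass 2053 [416. 277.] [ 548.1 -107.    40. ] jig [ 28.  -87.7]
brass 2814 [239. 186.] [438.7 -41.7  35. ] jig [-84.4 -27.7]
brass 2049 [413. 276.] [ 550.1 -109.8   35. ] jig [ 30.1 -90.5]
now dx 24.6 dy -24.4 dz 80.2 mm; turn about tool z -0.0
afterturn dx 24.6 dy -24.4 dz 80.2 mm; turn about tool z -0.0
```

View pics/w8.png

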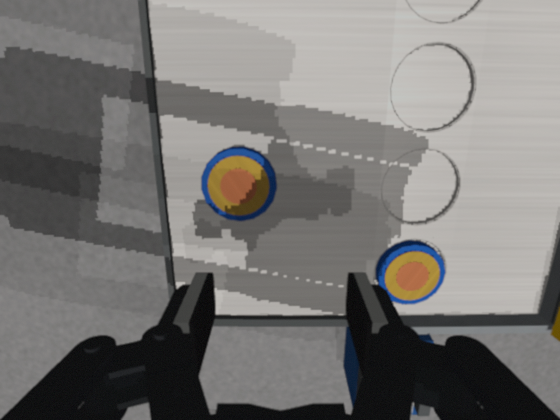

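Capsule 1 at (411,272) is seated: with z=35 it falls at the pocket centre. Capsule 2 hasn't moved, so I take it next.

```bash
python3 -m handwheel '[[0.0245,-0.0243,0.02,0],[0,0,0.025,0],[0,0,0.02,0],[0,0,0.009,0],[0,0,0.006,0],[0,0,0,0],[0,0,0,0]]' 0.058
python3 -m handwheel '[[0,0,0,0],[0,0,0,0],[0,0,0,0],[0,0,0,0],[0,0,0,0]]' 0.04 25
python3 -c "
from h import *
P=jig(30,-30);print(P);go(*P,33,87.3)"
```

```text
time: 26.15
tool_pos: [438.6, -41.0, 33.0]
tcp_rot: [179.9, 0.0, 87.3]
ft_force: [0.9, 0.2, 0.8]
finger_gap: 58.0
grip_force: 0.0
time: 26.65
tool_pos: [438.7, -41.0, 33.4]
tcp_rot: [179.9, 0.0, 87.3]
ft_force: [-1.4, -0.0, 5.8]
finger_gap: 44.3
grip_force: 25.0
[552.85350273 -49.37988977]
now dx -3.0 dy 114.4 dz 0.4 mm; turn about tool z -0.0
afterturn dx -3.0 dy 114.4 dz 0.4 mm; turn about tool z -0.0
```

```bash
python3 -m handwheel '[[0,0.006,0,0],[-0.0005,0.014,0,0],[-0.0005,0.016,0,0],[-0.0005,0.018,0,0],[-0.0005,0.018,0,0],[-0.0005,0.018,0,0],[-0.0005,0.014,0,0],[0,0.0105,0,0],[0,0,0,0],[0,0,0,0]]'
python3 -c "
from coins import *
coins(z=40);go(*jig(30,-30),33,87.3)"
python3 -m handwheel '[[0,0,0,0],[0,0,0,0],[0,0,0,0],[0,0,0,0]]' 0.056
python3 -m handwheel '[[0,0,-0.02,0],[0,0,-0.03,0],[0,0,-0.03,0],[-0.02,-0.05,0,0],[0,-0.045,0,0],[0,0,0,0],[0,0,0,0]]'
python3 -c "
from coins import *
coins(z=40);coins(z=35)
im=r.snapshot('wrist');cv2.imwrite('pics/w9.png',im[:,:,::-1])"
```

```text
time: 27.65
tool_pos: [551.8, -49.1, 32.1]
tcp_rot: [-180.0, -0.0, 87.3]
ft_force: [0.1, -0.2, -0.6]
finger_gap: 43.9
grip_force: 25.6
brass 5242 [280. 291.] [552.8 -47.6  40. ] jig [ 29.9 -28.3]
brass 2446 [280. 390.] [ 550.3 -100.3   40. ] jig [ 29.9 -81. ]
now dx -0.3 dy 1.5 dz -1.1 mm; turn about tool z -0.0
afterturn dx -0.3 dy 1.5 dz -1.1 mm; turn about tool z -0.0
time: 28.1
tool_pos: [551.8, -49.1, 32.2]
tcp_rot: [180.0, 0.0, 87.3]
ft_force: [0.0, 0.4, 0.8]
finger_gap: 56.2
grip_force: 0.0
time: 28.8
tool_pos: [458.8, -63.3, 112.1]
tcp_rot: [180.0, 0.0, 87.2]
ft_force: [0.0, 0.2, 0.3]
finger_gap: 56.1
grip_force: 0.0
brass 2624 [428. 193.] [550.3 -46.9  40. ] jig [ 27.3 -27.6]
brass 2036 [417. 280.] [ 548.2 -106.9   40. ] jig [ 28.  -87.7]
brass 2607 [425. 192.] [552.3 -48.5  35. ] jig [ 29.4 -29.1]
brass 2019 [414. 280.] [ 550.1 -109.9   35. ] jig [ 30.1 -90.5]
```

View pics/w9.png

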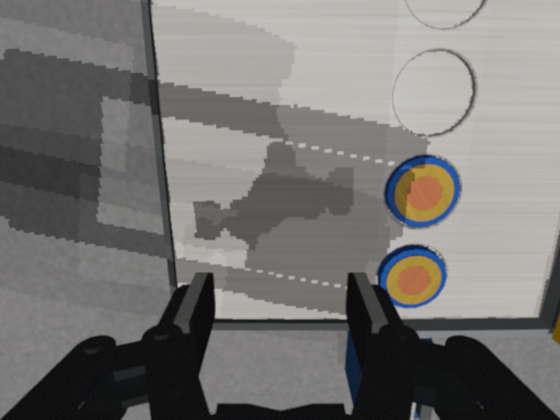

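Capsule 2 at (425,192) may be seated, but the picture leaves doubt. I'll press it with closed fingers and read the contact height.

```bash
python3 -c "
from h import *
go(*jig(29,-29),45,87.3)"
python3 -m handwheel '[[0.019,0.045,0,0],[0,0.047,0,0],[0,0,0.02,0],[0,0,0.02,0],[0,0,0.018,0],[0,0,0,0],[0,0,0,0],[0,0,0,0],[0,0,0,0],[0,0,0,0]]' 0 25
python3 -m handwheel '[[0,0,0.004,0],[0,0,0.003,0],[0,0,0.003,0],[0,0,0.003,0],[0,0,0,0],[0,0,0,0],[0,0,0,0]]'
```

```text
now dx 19.5 dy 89.9 dz 68.1 mm; turn about tool z -0.0
afterturn dx 19.5 dy 89.9 dz 68.1 mm; turn about tool z -0.0
time: 29.95
tool_pos: [553.4, -48.9, 55.3]
tcp_rot: [179.9, 0.0, 87.3]
ft_force: [0.7, -0.2, 0.0]
finger_gap: -0.4
grip_force: 0.0
time: 30.65
tool_pos: [552.6, -48.7, 41.3]
tcp_rot: [180.0, 0.0, 87.3]
ft_force: [-0.1, 0.6, -0.2]
finger_gap: -0.1
grip_force: 0.0
```

```bash
python3 -m handwheel '[[0,0,0.002,0],[0,0,0.002,0],[0,0,0.002,0],[0,0,0,0],[0,0,0,0]]'
python3 -m handwheel '[[0,0,0.002,0],[0,0,0.002,0],[0,0,0,0],[0,0,0,0]]'
```

```text
time: 31.15
tool_pos: [552.6, -48.7, 35.1]
tcp_rot: [180.0, -0.0, 87.3]
ft_force: [-0.6, 0.4, 0.2]
finger_gap: 0.0
grip_force: 0.2
time: 31.55
tool_pos: [552.9, -48.8, 34.9]
tcp_rot: [-180.0, 0.0, 87.3]
ft_force: [-19.3, 2.7, 37.0]
finger_gap: -0.4
grip_force: 18.3
```

Contact came at z≈35, so capsule 2 is seated flat. Same check on capsule 1.

```bash
python3 -m handwheel '[[0,0,-0.01,0],[0,0,-0.01,0],[-0.03,0,0,0],[-0.03,0,0,0],[0,0,0.01,0],[0,0,0.006,0],[0,0,0.003,0],[0,0,0,0],[0,0,0,0]]'
python3 -m handwheel '[[0,0,0.001,0],[0,0,0.001,0],[0,0,0,0],[0,0,0,0]]'
```

```text
time: 32.45
tool_pos: [549.7, -109.1, 34.9]
tcp_rot: [-180.0, 0.1, 87.3]
ft_force: [-16.9, -3.1, 30.2]
finger_gap: -0.1
grip_force: 15.0
time: 32.85
tool_pos: [549.8, -109.2, 34.8]
tcp_rot: [-180.0, 0.1, 87.3]
ft_force: [-25.6, -2.0, 48.1]
finger_gap: -0.3
grip_force: 23.9
```

Both are seated. Next I raise, turn and go above the open guard's handle.

```bash
python3 -m handwheel '[[0,0,-0.03,0],[0,0,-0.05,0],[0,0,-0.05,0],[0,0,-0.05,-8.2],[0,0,-0.05,-8.2],[0,0,0,-8.2],[0,0,0,-8.2],[0,0,0,-8.2],[0,0,0,-8.2],[0,0,0,-8.2]]' 0.06 >/dev/null
python3 -m handwheel '[[0,0,0,-8.2],[0,0,0,-8.2],[0,0,0,-8.2],[0,0,0,-8.1],[0,0,0,0],[0,0,0,0]]'
python3 -c "
from h import *
go(*jig(189,0),143,177.3)"
```

```text
time: 34.45
tool_pos: [549.6, -107.9, 259.6]
tcp_rot: [180.0, -0.0, 177.2]
ft_force: [-0.1, 0.3, -0.0]
finger_gap: 59.9
grip_force: 0.0
now dx -159.3 dy 88.9 dz 116.6 mm; turn about tool z -0.1
afterturn dx -159.5 dy 88.6 dz 116.6 mm; turn about tool z -0.1
```

```bash
python3 -m handwheel '[[-0.032,0.0178,0,0],[-0.032,0.0178,0,0],[-0.032,0.0178,0,0],[-0.032,0.0178,0,0],[-0.0315,0.0178,0,0],[0,0,0,0],[0,0,0,0]]'
python3 -c "
from h import *
c=cam('wrist');im=r.snapshot('wrist');cv2.imwrite('pics/w10.png',im[:,:,::-1])
h=jig(188,0);print(proj(c,[[*h,154]]),h)
go(*jig(189,0),143,177.3)"
```

```text
time: 35.15
tool_pos: [713.0, -26.3, 258.4]
tcp_rot: [180.0, -0.1, 177.3]
ft_force: [-0.8, -0.6, 0.6]
finger_gap: 60.0
grip_force: 0.0
[[279.07174701 205.82636937]] [712.09129649 -26.85601273]
now dx -0.4 dy 0.0 dz 116.4 mm; turn about tool z -0.0
afterturn dx -0.4 dy 0.0 dz 116.4 mm; turn about tool z -0.0
```

View pics/w10.png

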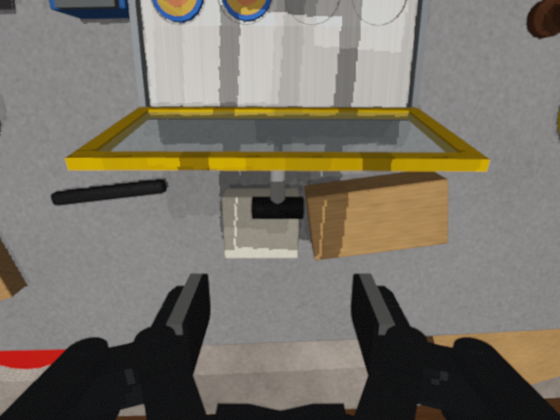

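The handle is at (277,208), matching the prediction. I'll grip it and swing the guard shut.

```bash
python3 -m handwheel '[[0,0,0.04,0],[0,0,0.04,0],[0,0,0.02,0],[0,0,0.013,0],[0,0,0,0],[0,0,0,0]]'
python3 -m handwheel '[[0,0,0,0],[0,0,0,0],[0,0,0,0],[0,0,0,0],[0,0,0,0]]' 0.025 40
python3 -m handwheel '[[0.0099,0,-0.005,0],[0.0101,0,-0.004,0],[0.0101,0,-0.0031,0],[0.0104,0,-0.0021,0],[0.0106,0,-0.0012,0],[0.0106,0,-0.0003,0],[0.0106,0,0.0006,0],[0.0105,0,0.0015,0]]'
```

```text
time: 35.8
tool_pos: [713.6, -27.5, 149.2]
tcp_rot: [-180.0, 0.1, 177.3]
ft_force: [0.2, 0.1, 1.8]
finger_gap: 60.0
grip_force: 0.0
time: 36.3
tool_pos: [714.6, -28.2, 150.0]
tcp_rot: [-179.9, 0.2, 177.3]
ft_force: [-1.1, -3.8, 6.0]
finger_gap: 34.5
grip_force: 41.1
time: 37.1
tool_pos: [632.4, -24.1, 163.4]
tcp_rot: [-179.9, 0.4, 177.3]
ft_force: [4.4, -3.8, 3.0]
finger_gap: 34.3
grip_force: 39.5
```

```bash
python3 -m handwheel '[[0.0104,0,0.0025,0],[0.01,0,0.0033,0],[0.0098,0,0.0042,0],[0.0093,0,0.005,0],[0.0089,0,0.0059,0],[0.0084,0,0.0065,0]]'
python3 -m handwheel '[[0.0076,0,0.0074,0],[0.0072,0,0.0078,0],[0.0062,0,0.0086,0],[0.0057,0,0.009,0],[0.0048,0,0.0097,0],[0.0038,0,0.0097,0],[0,0,0.004,0],[0,0,0.002,0],[0,0,0,0]]'
```

```text
time: 37.7
tool_pos: [575.8, -21.3, 138.2]
tcp_rot: [-179.9, 0.4, 177.4]
ft_force: [-8.0, -2.4, 18.2]
finger_gap: 34.6
grip_force: 41.6
time: 38.6
tool_pos: [535.3, -19.2, 75.0]
tcp_rot: [-180.0, -0.4, 177.4]
ft_force: [-17.7, -2.2, 9.7]
finger_gap: 34.7
grip_force: 63.0
```

```bash
python3 -m handwheel '[[-0.004,0,0,0],[0,0,0,0],[0,0,0,0],[0,0,-0.02,0],[0,0,-0.03,0],[0,0,-0.02,0],[0,0,0,0],[0,0,0,0]]' 0.06
python3 -c "
from h import *
c=cam('wrist');im=r.snapshot('wrist');cv2.imwrite('pics/w11.png',im[:,:,::-1])
h=jig(15,0);print(proj(c,[[*h,92]]))
for s,ce,l in blobs(mask(im,(0,0,0),(180,255,45)),500): print(s,ce.round())
m=mask(im,(20,120,60),(32,255,255));ys,xs=np.nonzero(m);print(xs.min(),xs.max(),ys.min(),ys.max())
print(proj(c,[[*jig(-5,y),52] for y in(-128,128)]),proj(c,[[*jig(130,y),52] for y in(-128,128)]))
go(*h,100,177.3)"
```

```text
time: 39.4
tool_pos: [542.8, -19.2, 145.5]
tcp_rot: [-180.0, 0.1, 177.4]
ft_force: [-0.2, -0.7, -0.1]
finger_gap: 59.9
grip_force: 0.0
[[280.55024917 229.02562325]]
1709 [279. 235.]
31368 [280. 375.]
81 479 178 346
[[ 86.34447397 177.65694154]
 [474.55646009 178.13661913]] [[116.20108611 346.14060271]
 [444.16972471 346.44390532]]
now dx 2.8 dy 0.3 dz 44.4 mm; turn about tool z 0.1
afterturn dx 2.8 dy 0.3 dz 44.4 mm; turn about tool z 0.1
```

View pics/w11.png

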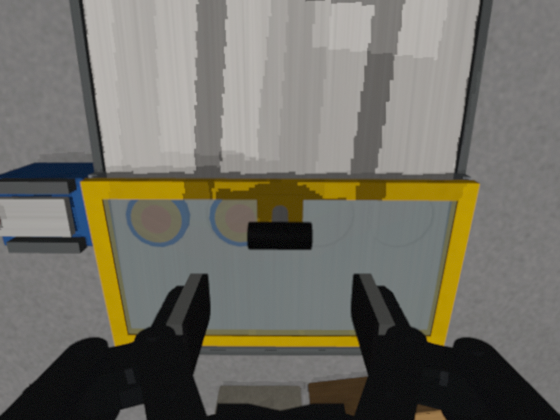

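The frame looks about 2.5% too wide (81–479 against an expected 388 px), so the front edge is still a few mm up. I'll press the handle down with closed fingers.

```bash
python3 -m handwheel '[[0.003,0,0,0],[0,0,0,0],[0,0,0,0],[0,0,0,0],[0,0,0.02,0],[0,0,0.01,0],[0,0,0.005,0],[0,0,0,0]]' 0 40
python3 -m handwheel '[[0,0,0.004,0],[0,0,0.004,0],[0,0,0.003,0],[0,0,0.002,0],[0,0,0,0],[0,0,0,0]]'
```

```text
time: 40.25
tool_pos: [538.6, -19.0, 109.1]
tcp_rot: [180.0, -0.1, 177.4]
ft_force: [-0.4, -0.5, 0.2]
finger_gap: 0.0
grip_force: 0.0
time: 40.85
tool_pos: [539.5, -19.1, 97.2]
tcp_rot: [180.0, 0.0, 177.4]
ft_force: [-0.5, -0.4, 0.4]
finger_gap: 0.3
grip_force: 0.0
```

```bash
python3 -m handwheel '[[0,0,0.002,0],[0,0,0.002,0],[0,0,0,0],[0,0,0,0]]'
python3 -m handwheel '[[0,0,0.002,0],[0,0,0.002,0],[0,0,0,0],[0,0,0,0]]'
```

```text
time: 41.25
tool_pos: [539.9, -19.1, 95.5]
tcp_rot: [-180.0, 0.1, 177.4]
ft_force: [-10.2, 0.9, 17.7]
finger_gap: -0.1
grip_force: 9.6
time: 41.65
tool_pos: [540.1, -19.2, 94.9]
tcp_rot: [-180.0, 0.1, 177.4]
ft_force: [-26.3, 2.8, 47.4]
finger_gap: 0.3
grip_force: 23.9
```

Hard contact at about 95–96 mm, the nominal bar top, so the guard is fully shut. Now the catch.

```bash
python3 -m handwheel '[[0,0,-0.03,0],[0,0,-0.04,0],[0,0,-0.03,8.2],[0,0,0,8.2],[0,0,0,8.2],[0,0,0,8.2],[0,0,0,8.2],[0,0,0,8.2],[0,0,0,8.2],[0,0,0,8.2]]' 0.05 40 >/dev/null
python3 -m handwheel '[[0,0,0,8.2],[0,0,0,8.2],[0,0,0,8.1],[-0.04,0,0,0],[-0.05,0,0,0],[-0.05,0,0,0],[-0.05,0.005,0,0],[0,0,0,0],[0,0,0,0]]'
python3 - <<'E'
from h import *
c=cam("wrist");im=r.snapshot("wrist")
for s,ce,l in blobs(mask(im,(0,150,80),(6,255,255)),50): print(s,ce.round(),ray(c,[ce],90).round(1))
go(535,-211,69,87.3)
E
```

```text
time: 43.55
tool_pos: [535.0, -210.1, 188.8]
tcp_rot: [-180.0, -0.0, 87.1]
ft_force: [-0.6, -0.6, -0.2]
finger_gap: 50.0
grip_force: 0.0
599 [278. 210.] [[ 534.9 -209.5   90. ]]
now dx -2.2 dy -0.1 dz 119.8 mm; turn about tool z -0.1
afterturn dx -2.2 dy -0.1 dz 119.8 mm; turn about tool z -0.1
```

```bash
python3 -m handwheel '[[-0.001,0,0.04,0],[0,0,0.04,0],[0,0,0.025,0],[0,0,0.012,0],[0,0,0,0],[0,0,0,0]]'
python3 -m handwheel '[[0,0,0,0],[0,0,0,0],[0,0,0,0],[0,0,0,0],[0,0,0,0],[0,0,0,0]]' 0.005 40
python3 -m handwheel '[[0.004,0,0,0],[0.004,0,0,0],[0.004,0,0,0],[0.004,0,0,0],[0.004,0,0,0],[0.004,0,0,0],[0.003,0,0,0],[0.002,0,0,0],[0,0,0,0],[0,0,0,0]]'
```

```text
time: 44.2
tool_pos: [536.3, -209.5, 73.6]
tcp_rot: [179.9, 0.0, 87.3]
ft_force: [0.2, 0.2, -0.1]
finger_gap: 50.2
grip_force: 0.0
time: 44.8
tool_pos: [534.2, -210.3, 73.9]
tcp_rot: [-179.9, 0.0, 87.3]
ft_force: [-12.7, 1.9, 14.1]
finger_gap: 14.8
grip_force: 39.3
time: 45.8
tool_pos: [535.7, -182.4, 73.9]
tcp_rot: [-179.9, 0.1, 87.2]
ft_force: [-12.1, -4.2, 11.4]
finger_gap: 14.4
grip_force: 39.0
```

```bash
python3 -m handwheel '[[0.002,0,0,0],[0.002,0,0,0],[0.002,0,0,0],[0,0,0,0],[0,0,0,0]]'
```

```text
time: 46.3
tool_pos: [535.7, -181.8, 74.0]
tcp_rot: [-180.0, 0.6, 87.2]
ft_force: [-13.3, -28.2, 4.9]
finger_gap: 14.5
grip_force: 39.0
```

Hard stop: the catch is home. I'll let go, back off and check.

```bash
python3 -m handwheel '[[-0.004,0,0,0],[0,0,0,0],[0,0,0,0],[0,0,0,0],[0,0,-0.03,0],[0,0,-0.05,0],[0,0,-0.05,0],[0,0,-0.02,0],[0,0,0,0]]' 0.05
python3 -m handwheel '[[-0.05,0,-0.02,0],[-0.05,0,0,0],[-0.05,0,0,0],[-0.05,0,0,0],[0,0,0,0],[0,0,0,0]]'
python3 - <<'E'
from h import *
from coins import coins
c=cam("wrist");im=r.snapshot("wrist")
for s,ce,l in blobs(mask(im,(0,150,80),(6,255,255)),50): print(s,ce.round(),ray(c,[ce],90).round(1))
b=r.snapshot("top");c=cam('top')
for s,ce,l in blobs(mask(b,(0,150,80),(6,255,255)),10): print('top',s,ce.round(1),ray(c,[ce],97).round(1))
cv2.imwrite("pics/end.png",cv2.resize(b[120:310,90:430],None,fx=2.3,fy=2.3)[:,:,::-1]); state()
E
```

```text
time: 47.2
tool_pos: [539.3, -179.3, 227.6]
tcp_rot: [179.5, 0.2, 87.3]
ft_force: [0.9, -0.5, 0.8]
finger_gap: 49.8
grip_force: 0.0
time: 47.8
tool_pos: [526.6, -375.4, 238.5]
tcp_rot: [-179.9, -0.1, 87.2]
ft_force: [-0.1, 1.0, 0.2]
finger_gap: 49.9
grip_force: 0.0
1643 [458. 175.] [[ 671.9 -368.5   90. ]]
top 4578 [468.6  74.4] [[ 989.4 -527.5   97. ]]
top 95 [411.2 198.1] [[ 650.9 -369.1   97. ]]
top 1940 [138.9 262.6] [[467.  331.6  97. ]]
top 26 [339.5 241. ] [[ 535.7 -183.8   97. ]]
t 47.9 tcp [ 527.5 -373.8  239.6] rpy [-1.799e+02 -1.000e-01  8.730e+01] F [ 0.6  0.6 -0.4] gap 50.2 grip 0.0
```

View pics/end.png

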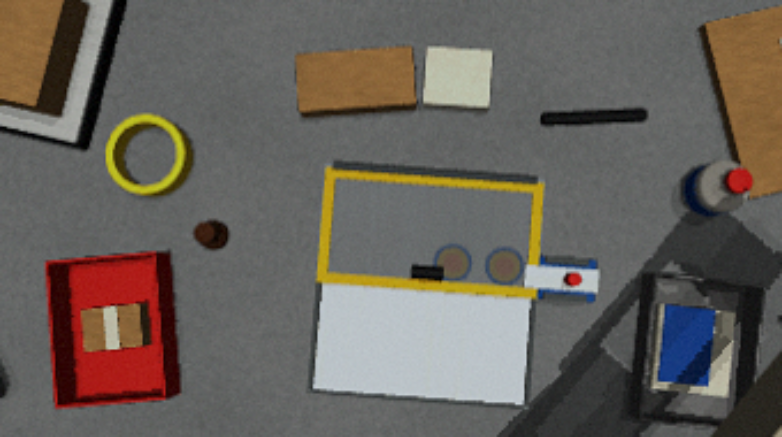

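The end view shows the carton in the tote, both capsules at rest in pockets under the shut guard, at (453,262) and (505,265), and the tongue over the frame at (533,277). The other items are where they were.

```bash
python3 -c "
from bench import r
print(r.hand_in())"
```

```text
the job is handed in; nothing more can be done
None
```

The job is handed in at about 48 s with no verdict shown: the carton is in the red tote, both capsules present are seated in pockets 0 and 1, the guard is shut and the catch is fully home.

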